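Snap a shellfish box's lid shut

TASK

Press down the rim of the lid on the white food box, one side after another, until all four rim sections have clicked shut. Only press with the fingertips: do not pick up, tip or push away the box, leave it standing where it is, and leave the things around it where they are.

Things in the scene. Friction and masses are not known exactly. Their poses are not given: they have to be found in the camera images.
- tub: White food box of shellfish, loose on the table, about 1.1 kg, 110 mm along x, 150 mm along y; origin at the centre of its underside, z up. Its lid lies on it: clear middle panel (60 x 100 mm) and four 26 mm corners are down, tops 64 mm above the table. Between the corners, one on each side, are four hinged rim sections, raised at the start: highest edge 75 mm above the table, 68 mm when shut.
- rim_near_top (a point): Where to press the rim section on the box's -x side (a long side, towards the robot at yaw 0): mid-length on its top face, 21 mm out from its hinge; moves with it. The section is a white plate 96 mm long, 28 mm from hinge to outer edge, 4 mm thick, hinged along the clear panel's edge, 64 mm above the table. The point is about 73 mm above the table when raised, 68 mm when shut.
- rim_near (a joint): Angle of that rim section in rad: 0 = raised (tilted up 0.26 rad), 0.26 = shut and level. It resists with up to about 12 N at the press point, then beyond the half-way point (0.13) snaps down by itself and stays; let go earlier, it springs back up.
- rim_far_top (a point): Where to press the rim section on the box's +x side (the other long side): mid-length on its top face, 21 mm out from its hinge; moves with it. The section is a white plate 96 mm long, 28 mm from hinge to outer edge, 4 mm thick, hinged along the clear panel's edge, 64 mm above the table. The point is about 73 mm above the table when raised, 68 mm when shut.
- rim_far (a joint): Angle of that rim section in rad: 0 = raised (tilted up 0.26 rad), 0.26 = shut and level. It resists with up to about 12 N at the press point, then beyond the half-way point (0.13) snaps down by itself and stays; let go earlier, it springs back up.
- rim_left_top (a point): Where to press the rim section on the box's +y side (a short side): mid-length on its top face, 21 mm out from its hinge; moves with it. The section is a white plate 56 mm long, 28 mm from hinge to outer edge, 4 mm thick, hinged along the clear panel's edge, 64 mm above the table. The point is about 73 mm above the table when raised, 68 mm when shut.
- rim_left (a joint): Angle of that rim section in rad: 0 = raised (tilted up 0.26 rad), 0.26 = shut and level. It resists with up to about 12 N at the press point, then beyond the half-way point (0.13) snaps down by itself and stays; let go earlier, it springs back up.
- rim_right_top (a point): Where to press the rim section on the box's -y side (the other short side): mid-length on its top face, 21 mm out from its hinge; moves with it. The section is a white plate 56 mm long, 28 mm from hinge to outer edge, 4 mm thick, hinged along the clear panel's edge, 64 mm above the table. The point is about 73 mm above the table when raised, 68 mm when shut.
- rim_right (a joint): Angle of that rim section in rad: 0 = raised (tilted up 0.26 rad), 0.26 = shut and level. It resists with up to about 12 N at the press point, then beyond the half-way point (0.13) snaps down by itself and stays; let go earlier, it springs back up.
- bowl: Bystander: round red plastic bowl of mussels, 152 mm wide, 54 mm high; origin at the centre of its underside.
- crate: Bystander: open green crate of clams without a lid, 105 x 135 x 50 mm high; origin at the centre of its underside.
- jar: Bystander: amber glass jar with a steel cap, 60 mm wide, 100 mm high; origin at the centre of its underside.
- cup: Bystander: steel cup, 72 mm wide, 75 mm high; origin at the centre of its underside.
Things that resemble listed ones, but are neither listed nor needed, are in the scene too. Of the things shaped like the tub, the white one is meant.

How it is judged:
By the outcome, as a careful person would: the job done as asked, in the order asked, and still so for the second after the job is handed in, with the robot touching nothing.
It also fails if it takes over 42 s, if anything falls off the work surface, if the arm or the gripper's body presses on something with over 40 N, if the wrist force passes 120 N, or if a joint passes its speed limit or range.

ROBOT

A 7-joint arm with a two-finger parallel gripper is mounted at the origin on the work surface. World frame = base frame: x ahead of the robot, y to its left, z up, the work surface at z = 0. Lengths are in m, angles in rad, forces in N, time in s.
With the tool pointing down it reaches from about 0.425 to 0.875 m from the base axis. Payload 8.4 kg.
Tool frame: the origin (TCP) lies between the finger pads; the fingertips stand 11 mm ahead of it and the grasp point (between the pads) lies 8 mm behind it; x points along the fingers, z is the direction in which the jaws open and shut, and the axes are right-handed (so a half turn about x gives the same grasp; the last joint's range is limited). The gripper opens to 85 mm and grips with 20 to 120 N. Pads are 22 mm wide; open, the fingers measure 114 mm over their backs; the gripper's body (76 mm by 85 mm) begins 54 mm behind the grasp point. The pads swing forward as they close: fully open they stand 13 mm farther back than shut.
Start: joints at [1.153, 0.333, 0.04, 1.465, -0.013, 1.343, -0.059], TCP at [0.204, -0.617, 0.242] pointing down, gripper open.
Joint ranges: [-2.58, 2.58], [-0.38, 2.09], [-1.3, 1.39], [0.25, 2.4], [-1.5, 4.64], [0.08, 2.09], [-2.65, 2.65]. Speed limits (rad/s): [2.22, 2.22, 2.79, 2.79, 3.14, 3.14, 3.14].

INTERFACE

Orientations are given as a rotation vector (axis times angle).
In Python, from workcell import r gives the robot as it stands.
- The arm moves only by the tool apply_moves, never from a script. Its argument "moves" is a list of rows, each a list of 7 numbers: the shift along the world's x, y, z scaled (see below), then the turn, a rotation vector about the world's x, y, z scaled (see below), then the closure in counts, from 0 (fully open) to 255 (shut). A call has 1 to 5 rows; each row is the pose to reach, as a shift and turn from the pose commanded when the call began, turning the shorter way round; what a row does not reach only later rows make up. The controller multiplies each number of a shift by 0.25 m and each number of a turn by pi rad. A row lasts 1/10 s, in which the tool goes at most 50 mm and 8.59 degrees, less where a joint would pass 70% of its speed; a pose out of reach is approached as far as the arm can. A call with a number of a shift or a turn outside -1 to 1 is refused whole. A call with a gripper value outside its range is refused whole. The fingers move at their own pace and stop on an object; "grip_force" is the grip in N (left out, the last holds). Time passes only in rows, so rows that repeat a pose let the fingers close. It gives the time, the measured TCP pose, the force and the opening at its end, in the units of the state.
- r.sense(): the state, without advancing time (a new reading comes with each control period).
- r.grab_frame(name): name is "side" or "top"; returns a dict with "frame" (384x512x3 uint8, red, green, blue), "z_map" (384x512 float32, m along the optical axis (not along the pixel's ray), 0 where there is no reading), "fx", "fy", "cx", "cy" (pixels), "dist_coeffs" ([k1, k2, p1, p2, k3] as OpenCV has them; the pictures are not rectified), "world_to_cam" (4x4, takes a point from world to camera coordinates). Camera axes: x right, y down, z forward; pixel columns grow to the right and rows downward; lengths in m; the calibration is good to about 2 mm. A picture is of the moment at which its call begins.
- r.job_done(): hands the job in, once; it reports no verdict.
The state is a dict: "t": time; "joints": joint angles; "joint_velocities": joint speeds; "joint_torque": joint torques, N m; "tcp_pos": TCP position; "eef_rot": TCP orientation; "ft_force": force on the tool from outside, world axes, zero at the start; "ft_torque": the same for the moment, N m; "grip_width": finger opening in m.
Only numpy, scipy, OpenCV 4.12 (cv2) and the standard library are available. Lean on these libraries where they do the work, as an engineer would, in place of code of your own. Each camera call takes 0.05 s, during which the arm holds its last target.

## Working session

There is one attempt and no reset: what is moved stays moved. The work goes in short steps, Python scripts to look and compute and a tool call to move; the robot and the scene stay as the last step left them, time stands still between calls to the robot, and variables do not carry over. Pictures are saved under pics/ and viewed, and the job is handed in when it is done.

Besides the shell and the picture viewer there is one more tool, called after ">>>" as name(argument=value, ...) on one line, values as JSON. apply_moves: Moves the arm, as the interface text tells. Shifts and turns lie within -1 to 1; 1 stands for 0.25 m of shift or pi rad of turn. Its arguments: {"type":"object","properties":{"moves":{"type":"array"},"grip_force":{"type":"number"}},"required":["moves"]}

```bash
ls; mkdir -p pics
python3 - <<'E'
from workcell import r
import cv2, numpy as np, pickle
s=r.sense(); print({k:np.round(v,3) for k,v in s.items()})
for n in ["top","side"]:
    f=r.grab_frame(n); pickle.dump(f,open(f'{n}0.pkl','wb'))
    cv2.imwrite(f'pics/{n}0.png',f['frame'][:,:,::-1])
    print(n,f['fx'],f['fy'],f['cx'],f['cy'],f['dist_coeffs']);print(np.round(f['world_to_cam'],3))
E
```

```text
pics
{'t': np.float64(0.0), 'joints': array([ 1.153,  0.334,  0.04 ,  1.466, -0.013,  1.343, -0.058]), 'joint_velocities': array([-0.   , -0.   ,  0.001, -0.002,  0.   ,  0.001, -0.   ]), 'joint_torque': array([ 1.0000e-03, -6.5855e+01,  1.3660e+00, -4.0556e+01,  1.7000e-02,
        1.3000e-02,  0.0000e+00]), 'tcp_pos': array([ 0.204, -0.617,  0.241]), 'eef_rot': array([ 0.972,  1.345, -0.971]), 'ft_force': array([-0.393,  1.429,  0.048]), 'ft_torque': array([-0.054, -0.005, -0.004]), 'grip_width': np.float64(0.086)}
top 400.07730986152376 400.07730986152376 252.9547537142833 186.0966702448734 [-0.10858626  0.          0.          0.          0.        ]
[[ 0.03  -1.     0.007 -0.018]
 [-0.984 -0.031 -0.173  0.47 ]
 [ 0.173 -0.002 -0.985  1.041]
 [ 0.     0.     0.     1.   ]]
side 423.69768232235543 423.69768232235543 255.09828915495086 196.78300185757604 [-0.13039857  0.          0.          0.          0.        ]
[[-0.985 -0.175 -0.011  0.474]
 [-0.123  0.732 -0.67   0.114]
 [ 0.125 -0.659 -0.742  1.065]
 [ 0.     0.     0.     1.   ]]
```

View pics/top0.png

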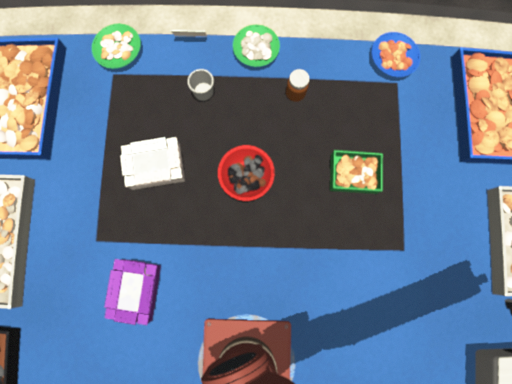

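View pics/side0.png

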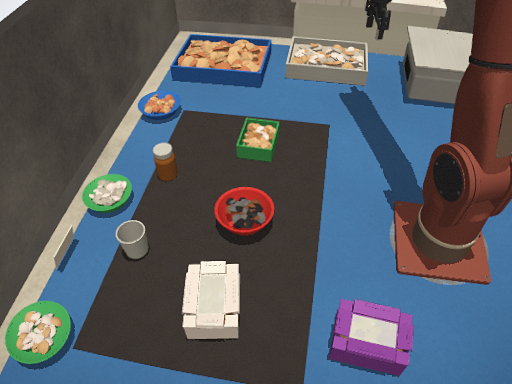

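Two things are shaped like the tub: the white one at top (152,162) / side (212,300), and a purple one at top (131,292) / side (372,335). The white one is meant. I'll confirm with a crop and measure it.

```bash
cat > h.py <<'E'
import cv2, numpy as np, pickle
def load(n): return pickle.load(open(n,'rb'))
def K(f): return np.array([[f['fx'],0,f['cx']],[0,f['fy'],f['cy']],[0,0,1.]])
def toworld(f,px,z=None,depth=None):
    px=np.asarray(px,float).reshape(-1,1,2)
    n=cv2.undistortPoints(px,K(f),np.array(f['dist_coeffs'])).reshape(-1,2)
    d=np.c_[n,np.ones(len(n))]; T=np.array(f['world_to_cam']); R=T[:3,:3]; t=T[:3,3]
    c=-R.T@t; w=d@R
    s=np.asarray(depth).reshape(-1,1) if z is None else ((z-c[2])/w[:,2])[:,None]
    return c+s*w
def topix(f,P):
    T=np.array(f['world_to_cam']); rv,_=cv2.Rodrigues(T[:3,:3])
    return cv2.projectPoints(np.asarray(P,float).reshape(-1,1,3),rv,T[:3,3],K(f),np.array(f['dist_coeffs']))[0].reshape(-1,2)
E
python3 - <<'E'
from h import *
out=[]
for n,(x,y) in [('top',(152,162)),('side',(212,300))]:
    f=load(n+'0.pkl'); c=f['frame'][y-50:y+50,x-50:x+50,::-1]
    out.append(cv2.resize(c,(400,400),interpolation=cv2.INTER_CUBIC))
    hsv=cv2.cvtColor(f['frame'],cv2.COLOR_RGB2HSV)
    m=((hsv[...,1]<70)&(hsv[...,2]>120)).astype(np.uint8)
    mm=np.zeros_like(m); mm[y-55:y+55,x-55:x+55]=m[y-55:y+55,x-55:x+55]
    k,l,st,ce=cv2.connectedComponentsWithStats(mm)
    i=1+np.argmax(st[1:,4]); v,u=np.where(l==i)
    z=f['z_map'][v,u]; P=toworld(f,np.c_[u,v],depth=z)[z>0]
    print(n,st[i],np.round(P.min(0),3),np.round(P.max(0),3))
    Q=P[(P[:,2]>0.058)]
    print(len(Q),cv2.minAreaRect((Q[:,:2]*1000).astype(np.float32)),np.percentile(Q[:,2],[1,10,50,90,99]))
cv2.imwrite('pics/crop0.png',np.hstack(out))
E
```

```text
top [ 120  137   64   52 2705] [ 0.456  0.189 -0.005] [0.614 0.384 0.078]
2418 ((524.1643676757812, 273.3086242675781), (119.97675323486328, 159.17889404296875), 11.794904708862305) [0.05911455 0.06162222 0.06657641 0.07357673 0.07641691]
side [ 182  261   58   78 4123] [ 0.457  0.158 -0.   ] [0.615 0.361 0.079]
3491 ((526.4305419921875, 276.1091003417969), (119.0494613647461, 159.13121032714844), 11.42165470123291) [0.06114117 0.06321453 0.0678475  0.07461295 0.07692395]
```

View pics/crop0.png

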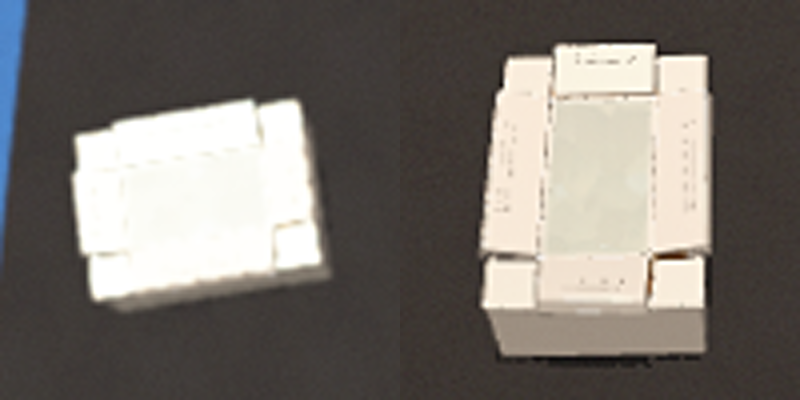

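The crop confirms the white box with a clear panel and four raised flaps. In the top view (crop at 4x) the long flaps sit at the upper and lower sides; in the side view at left and right. Next I check the pose by overlay, then plan the press points.

Run:
```python
from h import *
from workcell import r
from scipy.spatial.transform import Rotation as Ro
s=r.sense(); print(np.round(Ro.from_rotvec(s['eef_rot']).as_matrix(),2))
c=np.array([.525,.275]); a=np.deg2rad(11.6)
R=np.array([[np.cos(a),-np.sin(a)],[np.sin(a),np.cos(a)]])
W=lambda p,z: np.r_[c+R@p,z]
pts=dict(near=(-.051,0),far=(.051,0),left=(0,.071),right=(0,-.071))
for k,v in pts.items(): print(k,np.round(W(v,.073),4))
out=[]
for n,(x,y) in [('top',(152,162)),('side',(212,300))]:
    f=load(n+'0.pkl'); im=cv2.resize(f['frame'][y-50:y+50,x-50:x+50,::-1],(400,400),interpolation=cv2.INTER_CUBIC)
    q=lambda P:tuple(int(i) for i in ((topix(f,P)[0]-[x-50,y-50])*4+1.5))
    for k,v in pts.items(): cv2.circle(im,q(W(v,.073)),3,(0,0,255),-1)
    for sx in(-1,1):
        for sy in (-1,1):
            cv2.circle(im,q(W((sx*.03,sy*.05),.064)),3,(255,0,0),-1)
            cv2.circle(im,q(W((sx*.055,sy*.075),.064)),3,(0,160,0),-1)
    out.append(im)
cv2.imwrite('pics/ov0.png',np.hstack(out))
```

```text
[[-0.    0.95  0.31]
 [ 0.    0.31 -0.95]
 [-1.   -0.   -0.  ]]
near [0.475  0.2647 0.073 ]
far [0.575  0.2853 0.073 ]
left [0.5107 0.3445 0.073 ]
right [0.5393 0.2055 0.073 ]
```

View pics/ov0.png

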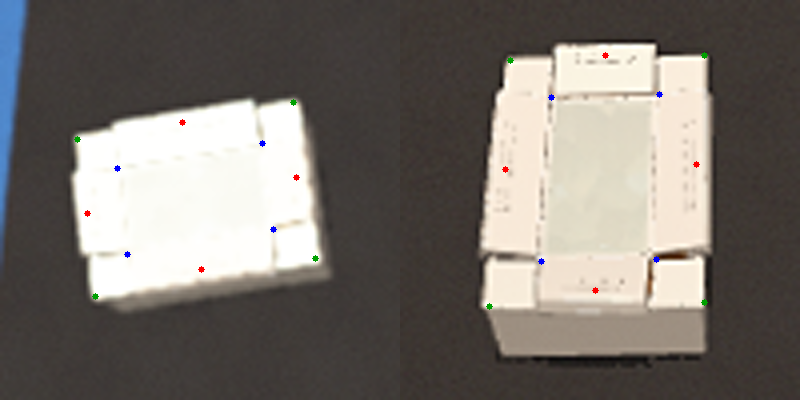

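>>> apply_moves(moves=[[0.2,0.2,0,0,0,0,255],[0.4,0.4,0,0,0,0,255],[0.5,0.6,0,0,0,0,255],[0.7,0.8,0,0,0,0,255],[0.8,1,0,0,0,0,255]], grip_force=40)

```text
t: 0.6
tcp_pos: [0.3646, -0.4243, 0.242]
eef_rot: [0.971, 1.344, -0.971]
ft_force: [0.1, 0.3, 1.2]
grip_width: 0.0119
```

Overlay fits within about 2 mm. Continuing to the right flap at (0.539, 0.206).

>>> apply_moves(moves=[[0.1,0.2,0,0,0,-0.036,255],[0.2,0.4,0,0,0,-0.036,255],[0.3,0.6,0,0,0,-0.036,255],[0.4,0.8,0,0,0,-0.036,255],[0.5,1,0,0,0,-0.036,255]])

```text
t: 1.1
tcp_pos: [0.4756, -0.2005, 0.2422]
eef_rot: [1.056, 1.299, -1.057]
ft_force: [1.9, -0.1, 0.3]
grip_width: -0.0
```

>>> apply_moves(moves=[[0,0.2,0,0,0,0,255],[0,0.4,0,0,0,0,255],[0.04,0.6,0,0,0,0,255],[0.04,0.8,0,0,0,0,255],[0.04,1,0,0,0,0,255]])

```text
t: 1.6
tcp_pos: [0.4849, 0.0485, 0.2422]
eef_rot: [1.056, 1.299, -1.057]
ft_force: [2.0, 0.3, 0.8]
grip_width: 0.0003
```

>>> apply_moves(moves=[[0,0.2,0,0,0,0,255],[0,0.29,0,0,0,0,255],[0,0.29,0,0,0,0,255]])

```text
t: 1.9
tcp_pos: [0.4845, 0.1232, 0.2422]
eef_rot: [1.052, 1.303, -1.051]
ft_force: [-0.3, -0.8, -0.1]
grip_width: 0.0
```

>>> apply_moves(moves=[[0.1,0.17,-0.1,0,0,0,255],[0.222,0.332,-0.2,0,0,0,255],[0.222,0.332,-0.4,0,0,0,255],[0.222,0.332,-0.55,0,0,0,255],[0.222,0.332,-0.55,0,0,0,255]])

```text
t: 2.4
tcp_pos: [0.5374, 0.1994, 0.0986]
eef_rot: [1.05, 1.305, -1.065]
ft_force: [-0.0, 0.1, -0.3]
grip_width: -0.0001
```

```bash
cat > snap.py <<'E'
from h import *
from workcell import r
import sys
from scipy.spatial.transform import Rotation as Ro
t=sys.argv[1]
f=r.grab_frame('side'); pickle.dump(f,open(f'side{t}.pkl','wb'))
g=r.grab_frame('top'); pickle.dump(g,open(f'top{t}.pkl','wb'))
im=[cv2.resize(f['frame'][y-50:y+50,x-50:x+50,::-1],(400,400),interpolation=cv2.INTER_CUBIC) for f,x,y in ((g,152,162),(f,212,300))]
cv2.imwrite(f'pics/s{t}.png',np.hstack(im))
s=r.sense(); print(s['t'],s['tcp_pos'],s['ft_force'],s['grip_width']); print(np.round(Ro.from_rotvec(s['eef_rot']).as_matrix(),3))
E
python3 snap.py 1
```

```text
2.5 [0.54078634 0.20092646 0.10512612] [ 1.24812958e-04 -4.61630400e-01  1.07165611e+00] -0.00024364728447758165
[[-0.002  0.979  0.203]
 [-0.001  0.203 -0.979]
 [-1.    -0.002  0.   ]]
```

View pics/s1.png

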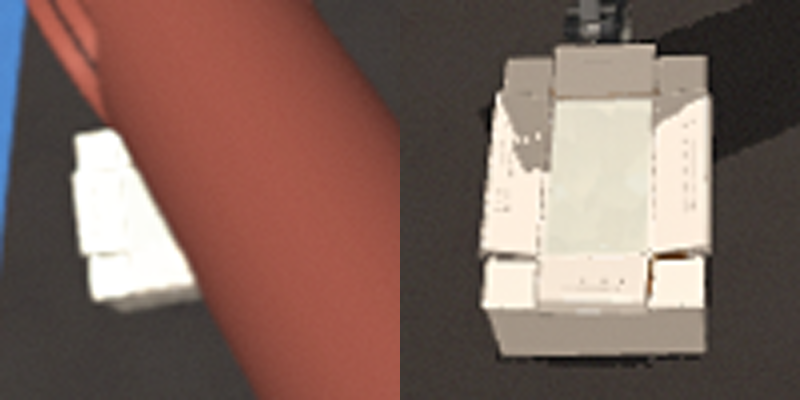

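Run:
```python
from h import *
f=load('side1.pkl')
P=[[.5408,.2009,z] for z in (.09,.094,.105,.12,.15)]+[[.5413,.1986,.075]]
print((topix(f,P)-[162,250])*4)
x,y=212,250
im=f['frame'][y-75:y+75,x-75:x+75,::-1]
cv2.imwrite('pics/g1.png',cv2.resize(im,(600,600),interpolation=cv2.INTER_CUBIC))
# depth of gripper-ish dark pixels near the flap
for v in range(246,264,2): print(v,[np.round(toworld(f,[[u,v]],depth=[f['z_map'][v,u]])[0],3).tolist() for u in (208,212,216)])
```

```text
[[200.69624191  29.44451353]
 [200.05548139  25.37355948]
 [198.27304375  14.03803814]
 [195.79333219  -1.75912062]
 [190.65703325 -34.58154731]
 [203.17190698  40.9557165 ]]
246 [[0.53, 0.241, 0.191], [0.523, 0.238, 0.189], [0.523, 0.214, 0.156]]
248 [[0.529, 0.245, 0.19], [0.534, 0.21, 0.141], [0.524, 0.213, 0.147]]
250 [[0.529, 0.247, 0.186], [0.524, 0.238, 0.175], [0.526, 0.212, 0.137]]
252 [[0.528, 0.252, 0.187], [0.523, 0.244, 0.176], [0.521, 0.227, 0.152]]
254 [[0.528, 0.254, 0.183], [0.52, 0.252, 0.182], [0.516, 0.241, 0.166]]
256 [[0.527, 0.257, 0.181], [0.52, 0.255, 0.18], [0.511, 0.256, 0.183]]
258 [[0.526, 0.261, 0.179], [0.518, 0.26, 0.18], [0.514, 0.249, 0.166]]
260 [[0.57, 0.156, 0.005], [0.537, 0.213, 0.099], [0.528, 0.213, 0.1]]
262 [[0.551, 0.204, 0.074], [0.542, 0.204, 0.076], [0.534, 0.2, 0.072]]
```

View pics/g1.png

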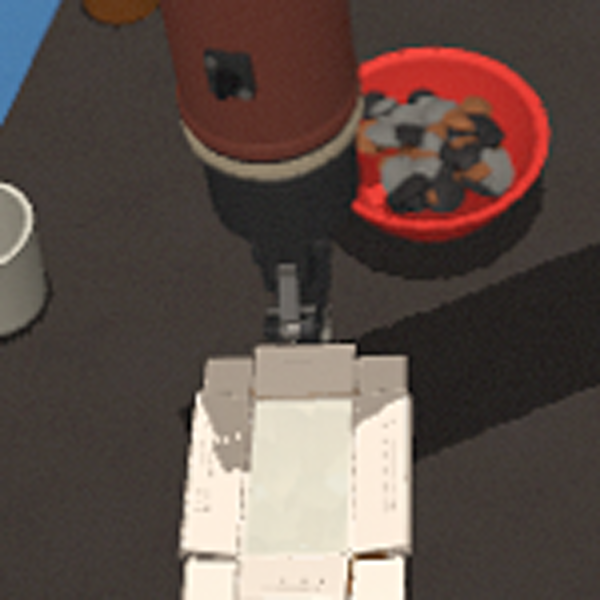

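The fingertip hovers over the right flap, about 20 mm above it (side pixel ~(212,260)). Lowering now.

>>> apply_moves(moves=[[0,0.02,-0.03,0,0,0,255],[0,0.02,-0.06,0,0,0,255],[0,0.02,-0.06,0,0,0,255]])

```text
t: 2.8
tcp_pos: [0.5409, 0.2069, 0.0901]
eef_rot: [1.057, 1.299, -1.056]
ft_force: [-0.5, -0.1, 0.6]
grip_width: 0.0002
```

>>> apply_moves(moves=[[0,0,-0.008,0,0,0,255],[0,0,-0.016,0,0,0,255],[0,0,-0.024,0,0,0,255],[0,0,-0.032,0,0,0,255]])

```text
t: 3.2
tcp_pos: [0.5415, 0.2064, 0.0826]
eef_rot: [1.057, 1.298, -1.056]
ft_force: [0.4, -1.6, 3.6]
grip_width: 0.0001
```

>>> apply_moves(moves=[[0,0,-0.006,0,0,0,255],[0,0,-0.012,0,0,0,255]])

```text
t: 3.4
tcp_pos: [0.5409, 0.2071, 0.0789]
eef_rot: [1.057, 1.299, -1.056]
ft_force: [-4.2, -3.9, 16.6]
grip_width: -0.0001
```

>>> apply_moves(moves=[[0,0,-0.006,0,0,0,255],[0,0,-0.012,0,0,0,255]])

```text
t: 3.6
tcp_pos: [0.5411, 0.2071, 0.0785]
eef_rot: [1.056, 1.298, -1.056]
ft_force: [-14.8, -7.8, 42.0]
grip_width: 0.0001
```

Hard stop at TCP 0.0785 m (tip ~68 mm), which should be shut. Lifting to check.

>>> apply_moves(moves=[[0,0,0.06,0,0,0,255],[0,0,0.16,0,0,0,255],[0,0,0.16,0,0,0,255]])

```text
t: 3.9
tcp_pos: [0.5424, 0.2081, 0.1189]
eef_rot: [1.059, 1.297, -1.052]
ft_force: [0.6, 0.8, 0.2]
grip_width: -0.0004
```

```bash
python3 snap.py 2
```

```text
4.0 [0.54104985 0.20717363 0.11610552] [-0.57498433  0.58217076 -0.23169912] 0.0003207613953178862
[[ 0.001  0.979  0.204]
 [ 0.     0.204 -0.979]
 [-1.     0.001 -0.   ]]
```

View pics/s2.png

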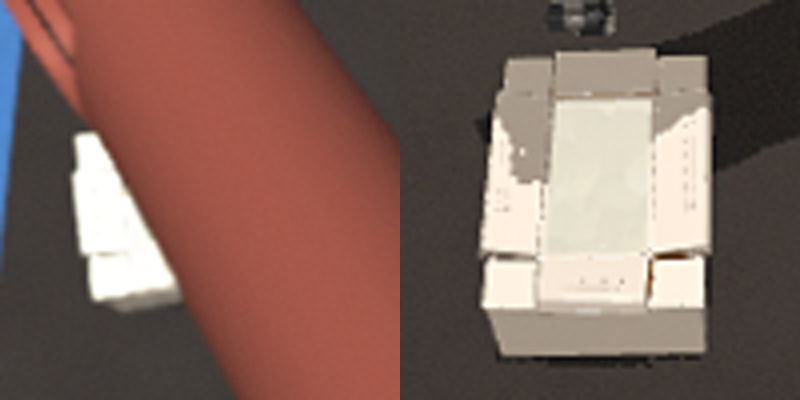

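The right flap's top edge went from y 44 to 50 in the crop; box unmoved. Next is the far side.

>>> apply_moves(moves=[[0.07,0.16,0,0,0,0,255],[0.136,0.312,0,0,0,0,255],[0.136,0.312,0,0,0,0,255],[0.136,0.312,-0.05,0,0,0,255],[0.136,0.312,-0.1,0,0,0,255]])

```text
t: 4.5
tcp_pos: [0.5744, 0.2837, 0.0889]
eef_rot: [1.055, 1.299, -1.058]
ft_force: [0.5, -0.5, 0.0]
grip_width: 0.0001
```

>>> apply_moves(moves=[[0,0,0,0,0,0,255]])

```text
t: 4.6
tcp_pos: [0.5734, 0.2825, 0.0875]
eef_rot: [1.054, 1.3, -1.062]
ft_force: [-0.4, -0.6, -0.2]
grip_width: -0.0001
```

>>> apply_moves(moves=[[0.006,0.008,-0.01,0,0,0,255],[0.006,0.008,-0.02,0,0,0,255],[0.006,0.008,-0.03,0,0,0,255],[0.006,0.008,-0.038,0,0,0,255]])

```text
t: 5.0
tcp_pos: [0.5778, 0.2869, 0.0826]
eef_rot: [1.059, 1.297, -1.054]
ft_force: [1.6, -0.3, 2.0]
grip_width: 0.0001
```

>>> apply_moves(moves=[[0,0,-0.006,0,0,0,255],[0,0,-0.012,0,0,0,255]])

```text
t: 5.2
tcp_pos: [0.5765, 0.287, 0.0789]
eef_rot: [1.057, 1.299, -1.056]
ft_force: [-6.3, -4.0, 16.9]
grip_width: 0.0
```

>>> apply_moves(moves=[[0,0,-0.006,0,0,0,255],[0,0,-0.01,0,0,0,255]])

```text
t: 5.4
tcp_pos: [0.5779, 0.2882, 0.079]
eef_rot: [1.06, 1.297, -1.053]
ft_force: [-6.7, -2.4, 8.5]
grip_width: 0.0001
```

>>> apply_moves(moves=[[0,0,0.08,0,0,0,255],[0,0,0.16,0,0,0,255],[0,0,0.16,0,0,0,255]])

```text
t: 5.7
tcp_pos: [0.5774, 0.288, 0.1185]
eef_rot: [1.059, 1.298, -1.053]
ft_force: [0.2, 0.0, 0.3]
grip_width: 0.0001
```

```bash
python3 snap.py 3
```

```text
5.8 [0.57626944 0.28695106 0.11561889] [-0.57723188 -0.30934819 -0.03793136] 0.00031597387265071747
[[ 0.     0.979  0.204]
 [-0.     0.204 -0.979]
 [-1.     0.     0.   ]]
```

View pics/s3.png

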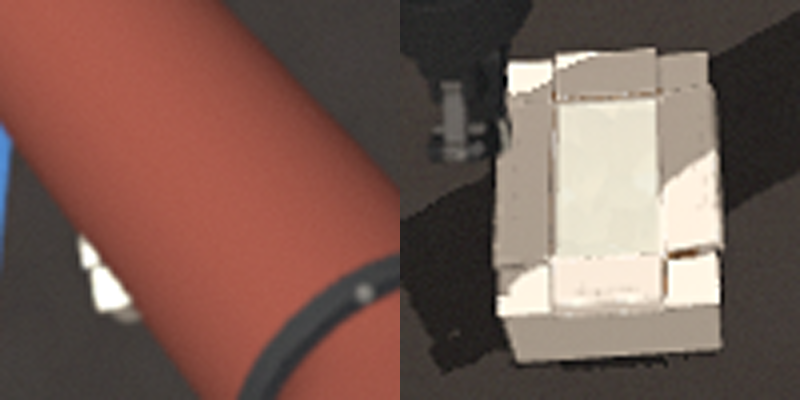

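The right and far flaps now look lower, but the box has slid about 2–4 px (towards -x) in the side view. Measuring its pose and the flaps' heights.

```bash
cat > meas.py <<'E'
from h import *
import sys
def cloud(f):
    fr=f['frame']; hsv=cv2.cvtColor(fr,cv2.COLOR_RGB2HSV)
    v,u=np.mgrid[230:350,160:262]; v=v.ravel();u=u.ravel()
    z=f['z_map'][v,u]; P=toworld(f,np.c_[u,v],depth=z); 
    ok=(z>0)&(P[:,2]>.057)&(P[:,2]<.081)&(P[:,0]>.42)&(P[:,0]<.63)&(P[:,1]>.16)&(hsv[v,u,2]>95)&(hsv[v,u,1]<90)
    return P[ok]
for t in sys.argv[1:]:
    P=cloud(load(f'side{t}.pkl'))
    m=np.zeros((600,600),np.uint8); ij=((P[:,:2]-[.38,.13])*2000).astype(int); ij=ij[(ij>=0).all(1)&(ij<600).all(1)]
    for i,j in ij: cv2.circle(m,(int(i),int(j)),4,255,-1)
    cs=max(cv2.findContours(m,cv2.RETR_EXTERNAL,cv2.CHAIN_APPROX_NONE)[0],key=cv2.contourArea)
    (cx,cy),(w,h),an=cv2.minAreaRect(cs)
    if an>45: an-=90; w,h=h,w
    c=np.array([cx,cy])/2000+[.38,.13]; print(t,len(P),'c',np.round(c,4),'size',np.round([w/2,h/2],1),'yaw',round(an,1))
    a=np.deg2rad(an); R=np.array([[np.cos(a),-np.sin(a)],[np.sin(a),np.cos(a)]])
    Q=(P[:,:2]-c)@R
    for n,ax,sg,h0 in (('near',0,-1,30),('far',0,1,30),('left',1,1,50),('right',1,-1,50)):
        d=sg*Q[:,ax]*1000-h0; o=abs(Q[:,1-ax])<(.04 if ax==0 else .022)
        print('  ',n,[ (lo,round(1000*np.median(P[o&(d>lo)&(d<lo+8),2]),1),int((o&(d>lo)&(d<lo+8)).sum())) for lo in (2,10,18)])
E
python3 meas.py 0 2 3
```

```text
0 3506 c [0.5266 0.276 ] size [124.1 163.3] yaw 11.5
   near [(2, np.float64(69.9), 111), (10, np.float64(72.4), 131), (18, np.float64(74.7), 130)]
   far [(2, np.float64(70.3), 128), (10, np.float64(72.2), 132), (18, np.float64(75.0), 127)]
   left [(2, np.float64(70.1), 66), (10, np.float64(72.6), 63), (18, np.float64(74.3), 79)]
   right [(2, np.float64(70.3), 71), (10, np.float64(72.1), 75), (18, np.float64(74.8), 65)]
2 3454 c [0.5266 0.2758] size [124.  164.1] yaw 11.5
   near [(2, np.float64(70.1), 114), (10, np.float64(72.3), 122), (18, np.float64(75.1), 129)]
   far [(2, np.float64(70.2), 131), (10, np.float64(72.3), 128), (18, np.float64(74.7), 122)]
   left [(2, np.float64(70.0), 66), (10, np.float64(72.2), 63), (18, np.float64(74.4), 79)]
   right [(2, np.float64(68.1), 64), (10, np.float64(68.2), 58), (18, np.float64(69.0), 61)]
3 3401 c [0.5216 0.2756] size [123.8 164.2] yaw 14.2
   near [(2, np.float64(70.3), 122), (10, np.float64(72.6), 126), (18, np.float64(74.8), 120)]
   far [(2, np.float64(68.7), 126), (10, np.float64(68.8), 120), (18, np.float64(69.6), 102)]
   left [(2, np.float64(70.0), 70), (10, np.float64(72.3), 62), (18, np.float64(74.1), 83)]
   right [(2, np.float64(68.1), 64), (10, np.float64(68.2), 57), (18, np.float64(68.8), 55)]
```

Both pressed flaps are shut (68–69 mm, flat), but the far press slid the box 5 mm and turned it 2.7°. For the next ones I'll settle above first, go straight down without sideways corrections, and stop at lower force. Left point with the new pose: (0.504, 0.3435).

>>> apply_moves(moves=[[-0.1,0.08,0,0,0,0,255],[-0.2,0.16,0,0,0,0,255],[-0.288,0.226,0,0,0,0,255],[-0.288,0.226,-0.04,0,0,0,255],[-0.288,0.226,-0.08,0,0,0,255]])

```text
t: 6.3
tcp_pos: [0.5037, 0.3434, 0.0945]
eef_rot: [1.055, 1.3, -1.056]
ft_force: [0.9, 0.4, -0.3]
grip_width: 0.0001
```

>>> apply_moves(moves=[[0,0,0,0,0,0,255],[0,0,0,0,0,0,255]])

```text
t: 6.5
tcp_pos: [0.5049, 0.3422, 0.0948]
eef_rot: [1.056, 1.299, -1.059]
ft_force: [-0.2, 0.1, 0.7]
grip_width: -0.0002
```

```bash
python3 snap.py 4; python3 meas.py 4
```

```text
6.6 [0.50505302 0.34292832 0.09573725] [0.16854991 0.94912558 1.3484381 ] -0.00022251977248885786
[[-0.     0.979  0.203]
 [ 0.     0.203 -0.979]
 [-1.    -0.    -0.   ]]
4 1458 c [0.4815 0.2688] size [ 53.4 165. ] yaw 6.1
   near [(2, np.float64(nan), 0), (10, np.float64(nan), 0), (18, np.float64(nan), 0)]
   far [(2, np.float64(nan), 0), (10, np.float64(nan), 0), (18, np.float64(nan), 0)]
   left [(2, np.float64(65.6), 70), (10, np.float64(66.3), 65), (18, np.float64(66.6), 77)]
   right [(2, np.float64(64.5), 13), (10, np.float64(64.6), 27), (18, np.float64(64.5), 30)]
  return _methods._mean(a, axis=axis, dtype=dtype,
  ret = ret.dtype.type(ret / rcount)
```

View pics/s4.png

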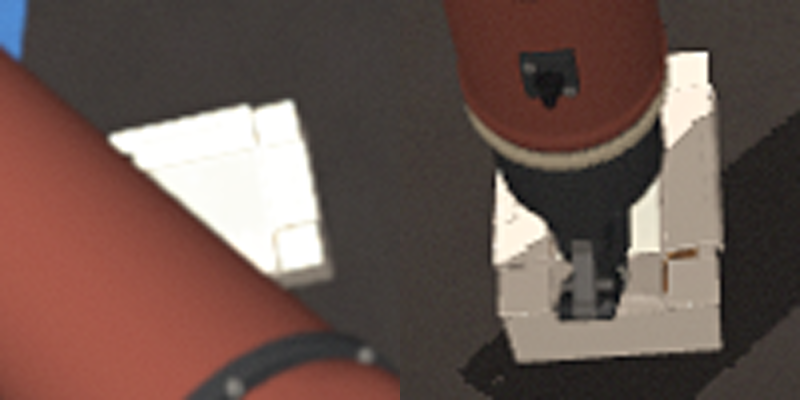

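The tip is centred over the left flap (side crop ~(587,310)); the measurement in this frame is spoiled by the arm blocking the view. Pressing straight down.

>>> apply_moves(moves=[[0,0,-0.02,0,0,0,255],[0,0,-0.035,0,0,0,255],[0,0,-0.045,0,0,0,255],[0,0,-0.055,0,0,0,255],[0,0,-0.064,0,0,0,255]])

```text
t: 7.1
tcp_pos: [0.5043, 0.3438, 0.0797]
eef_rot: [1.056, 1.3, -1.056]
ft_force: [0.5, -0.0, 0.0]
grip_width: -0.0002
```

>>> apply_moves(moves=[[0,0,-0.004,0,0,0,255]])

```text
t: 7.2
tcp_pos: [0.5043, 0.3436, 0.079]
eef_rot: [1.056, 1.299, -1.056]
ft_force: [-3.8, -1.6, 12.0]
grip_width: -0.0001
```

Force fell to zero at 0.0797 (snapped), then it bottomed at 12 N. Lifting to check.

>>> apply_moves(moves=[[0,0,0.06,0,0,0,255],[0,0,0.15,0,0,0,255],[-0.06,0.15,0.25,0,0,0,255],[-0.2,0.15,0.3,0,0,0,255],[-0.3,0.1,0.3,0,0,0,255]])

```text
t: 7.7
tcp_pos: [0.4273, 0.3722, 0.1566]
eef_rot: [1.057, 1.302, -1.05]
ft_force: [0.2, 0.1, 0.5]
grip_width: 0.0005
```

```bash
python3 snap.py 5; python3 meas.py 5 2>/dev/null
```

```text
7.8 [0.42631491 0.36856825 0.15501277] [ 0.66115618  1.02119215 -0.49943615] -0.00030679604930572695
[[ 0.001  0.978  0.208]
 [-0.001  0.208 -0.978]
 [-1.     0.     0.001]]
5 2510 c [0.5294 0.2788] size [113.5 168.2] yaw 20.7
   near [(2, np.float64(66.7), 11), (10, np.float64(nan), 0), (18, np.float64(nan), 0)]
   far [(2, np.float64(68.8), 124), (10, np.float64(68.8), 123), (18, np.float64(67.7), 62)]
   left [(2, np.float64(68.2), 75), (10, np.float64(68.3), 74), (18, np.float64(68.3), 93)]
   right [(2, np.float64(67.9), 62), (10, np.float64(67.9), 51), (18, np.float64(68.4), 54)]
```

View pics/s5.png

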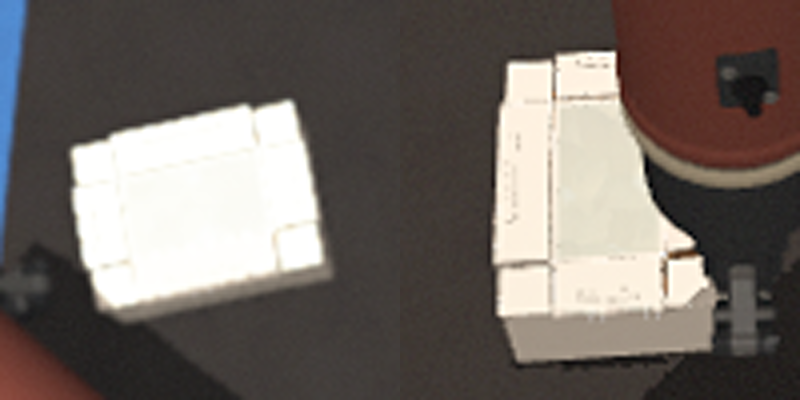

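Left is shut (68.3 mm, flat) and the box has not moved. Last is the near flap at (0.473, 0.2635).

>>> apply_moves(moves=[[0.08,-0.18,0,0,0,0,255],[0.15,-0.34,0,0,0,0,255],[0.188,-0.42,-0.08,0,0,0,255],[0.188,-0.42,-0.16,0,0,0,255],[0.188,-0.42,-0.2,0,0,0,255]])

```text
t: 8.3
tcp_pos: [0.4768, 0.2619, 0.1028]
eef_rot: [1.057, 1.299, -1.059]
ft_force: [-1.0, 0.9, -0.3]
grip_width: 0.0004
```

>>> apply_moves(moves=[[0,0,0,0,0,0,255],[0,0,0,0,0,0,255]])

```text
t: 8.5
tcp_pos: [0.4763, 0.2645, 0.1045]
eef_rot: [1.056, 1.3, -1.055]
ft_force: [1.0, 0.2, 0.5]
grip_width: 0.0001
```

```bash
python3 snap.py 6
```

```text
8.6 [0.47660878 0.26453193 0.10484347] [-0.14987714  0.84763155 -0.00403988] 0.00010775697142264053
[[ 0.001  0.979  0.205]
 [ 0.001  0.205 -0.979]
 [-1.     0.001 -0.001]]
```

View pics/s6.png

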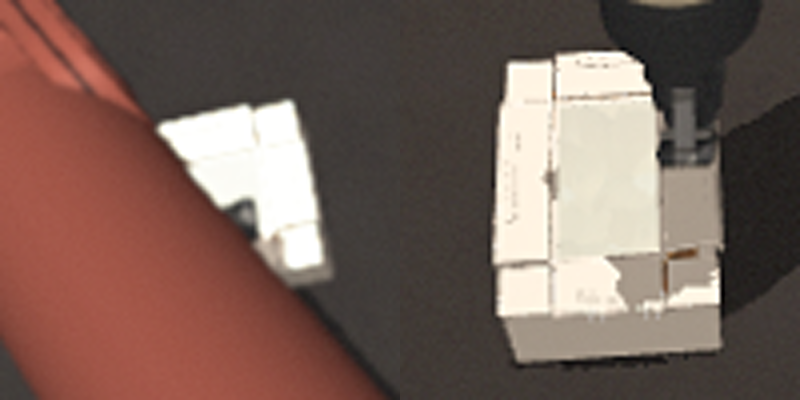

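>>> apply_moves(moves=[[-0.014,-0.004,0,0,0,0,255],[-0.014,-0.004,-0.02,0,0,0,255],[-0.014,-0.004,-0.04,0,0,0,255],[-0.014,-0.004,-0.04,0,0,0,255]])

```text
t: 9.0
tcp_pos: [0.4724, 0.2622, 0.093]
eef_rot: [1.055, 1.3, -1.057]
ft_force: [0.8, -0.8, -0.2]
grip_width: 0.0001
```

>>> apply_moves(moves=[[0,0,-0.02,0,0,0,255],[0,0,-0.03,0,0,0,255],[0,0,-0.04,0,0,0,255],[0,0,-0.05,0,0,0,255],[0,0,-0.06,0,0,0,255]])

```text
t: 9.5
tcp_pos: [0.4729, 0.2626, 0.0787]
eef_rot: [1.056, 1.299, -1.056]
ft_force: [-5.8, -2.4, 22.6]
grip_width: -0.0001
```

>>> apply_moves(moves=[[0,0,-0.002,0,0,0,255]])

```text
t: 9.6
tcp_pos: [0.473, 0.2626, 0.0789]
eef_rot: [1.056, 1.299, -1.056]
ft_force: [-1.4, -2.3, 8.2]
grip_width: 0.0002
```

Bottomed out. Lifting up and away towards +x/-y, clear of the camera's view of the box.

>>> apply_moves(moves=[[0,0,0.08,0,0,0,255],[0,0,0.24,0,0,0,255],[0,-0.1,0.4,0,0,0,255],[0,-0.3,0.5,0,0,0,255],[0,-0.5,0.5,0,0,0,255]])

```text
t: 10.1
tcp_pos: [0.4742, 0.1434, 0.2063]
eef_rot: [1.058, 1.297, -1.05]
ft_force: [1.7, -0.1, 0.0]
grip_width: 0.0001
```

>>> apply_moves(moves=[[0,-0.2,0,0,0,0,255],[0,-0.4,0,0,0,0,255],[0,-0.6,0,0,0,0,255],[0,-0.8,0,0,0,0,255],[0,-0.8,0,0,0,0,255]])

```text
t: 10.6
tcp_pos: [0.4722, -0.0645, 0.2027]
eef_rot: [1.062, 1.294, -1.065]
ft_force: [0.2, 0.3, -0.5]
grip_width: 0.0004
```

```bash
python3 snap.py 7; python3 meas.py 7
python3 - <<'E'
from h import *
for n in('top','side'): cv2.imwrite(f'pics/{n}7.png',load(n+'7.pkl')['frame'][:,:,::-1])
a,b=[load(f'side{t}.pkl')['frame'][:,:,::-1] for t in '07']
cv2.imwrite('pics/cmp7.png',cv2.resize(np.vstack([np.hstack([a,b]),np.hstack([load(f'top{t}.pkl')['frame'][:,:,::-1] for t in '07'])]),(800,600)))
E
```

```text
10.7 [ 0.47277219 -0.05824612  0.20286474] [-0.42962907  1.03380124 -0.09237032] 0.00011384028273798384
[[-0.     0.98   0.201]
 [ 0.     0.201 -0.98 ]
 [-1.     0.    -0.   ]]
7 3497 c [0.5224 0.2758] size [124.2 164.4] yaw 14.0
   near [(2, np.float64(68.9), 123), (10, np.float64(68.4), 123), (18, np.float64(68.8), 121)]
   far [(2, np.float64(68.5), 121), (10, np.float64(68.6), 124), (18, np.float64(69.0), 124)]
   left [(2, np.float64(68.3), 76), (10, np.float64(68.0), 79), (18, np.float64(68.7), 79)]
   right [(2, np.float64(68.5), 57), (10, np.float64(67.8), 58), (18, np.float64(69.0), 59)]
```

View pics/s7.png

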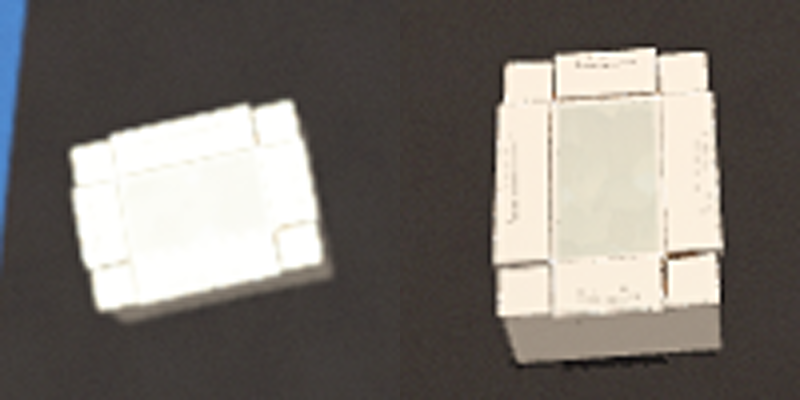

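View pics/cmp7.png

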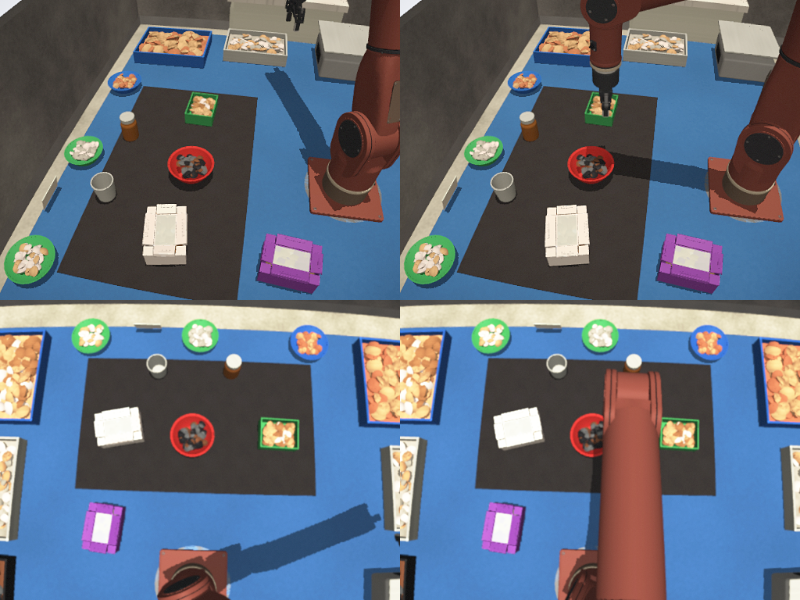

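All four flaps read flat at about 68–69 mm, the bystanders haven't moved, and the tool is clear. Handing in.

```bash
python3 -c "
from workcell import r
print(r.job_done())"
```

```text
the job is handed in; nothing more can be done
None
```

All four rim sections on the white box are shut. I pressed them in the order right, far, left, near with the closed fingertips, and handed the job in at about 10.7 s.

- **Rim heights:** in the last depth check all four sections lie flat at about 68–69 mm. Before pressing, they sloped up to about 75 mm.
- **Surroundings:** the bowl, crate, jar and cup look unmoved in the before-and-after pictures. The gripper was clear of everything at the end.
- **Box position:** the check that disagreed was the box itself. During the far-side press it slid about 4–5 mm towards the robot and turned about 2.5°. I don't know why. I pressed the last two sides straight down after settling, and it did not move again. I did not push it back, as that could have disturbed it more.
- **Force:** the highest reading I saw was 42 N upward, about 45 N in all, from the fingertips during the right-side press. The wrist limit is 120 N. Forces are read only at the end of each move, so brief peaks could have been higher.

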